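# Cap the bench dust-extraction inlet

## Task

Grinding is finished: close the bench's dust-extraction inlet with its spring cap. Pinch the cap's two tabs together, fit the plug into the inlet's collar until the flange sits fully home on the rim, and let the tabs spring out so that the catches lock under the lip. The collar floats in soft rubber, so feel for it and do not force it (keep the push under about 20 N), and leave the things around it alone.

Things in the scene. Friction and masses are not known exactly. Their poses are not given: they have to be found in the camera images.
- cap: black round spring cap, about 0.1 kg, loose, on the bench plug down. Origin: centre of the plug's underside, z up. Plug 60 mm in diameter, 14 mm high, 1 mm chamfer at the foot; above it a flange 80 mm in diameter, from z = 14 to 18 mm. Two ribbed grey tabs on top, outer faces at y = +27 and -27 mm, each 24 mm wide along x, 7 mm thick, from z = 19 to 40 mm
- cap_catch (a point): outer end of the +y tab's catch, moving with that tab (there is a like one at -y): 14 mm wide along x, 4 mm high (z = 3 to 7 mm of the cap). At rest it sticks out of the plug to y = 34.5 mm; with the tabs pinched to their stops (42 mm over the tabs) it is inside the plug. Its edges are square: it does not snap in by pushing
- tab_a (a joint): slide of the tab at +y of the cap (m): 0 fully out, 0.006 pinched inward to its stop; spring about 4 N at 0, 7 N at the stop
- tab_b (a joint): slide of the tab at -y of the cap (m): 0 fully out, 0.006 pinched inward to its stop; spring about 4 N at 0, 7 N at the stop
- port: dust-extraction inlet fixed to the bench: 150 mm square plate, 4 mm thick, with a grey round housing, 128 mm outside, 36 mm high, in which an aluminium collar floats (see port_rim). Origin: centre of the plate's underside, z up. With the cap home, the cap's origin is 36 mm above this one
- port_rim (a point): point on the HOUSING's axis at the height of the collar's rim, 50 mm above the port's origin. The collar itself (88 mm outside, bore 63 mm through a lip 5 mm thick, 76 mm undercut below) stands up to 7 mm off this point along each of the port's x and y, unreported: see or feel it. About 4 N sideways shifts it; pressed, it gives up to 4 mm down (1.8 N/mm after 1 N) and springs back
- bowl: steel bowl, 110 mm wide, 40 mm high, loose bystander. Origin: centre of its underside
- jar: small glass jar with a steel cap, 48 mm wide, 60 mm high, loose bystander. Origin: centre of its underside
- offcut: wooden offcut 110 x 50 x 30 mm, loose bystander. Origin: centre of its underside
Things that resemble listed ones, but are neither listed nor needed, are in the scene too. There is more than one size of the cap; the job needs the middle-sized.

How it is judged (in metres and radians):
At the end, for the whole second after the job is handed in: The cap is home in the inlet's collar: its origin 31 to 38.2 mm above the port's origin and within 13 mm of the port's axis, level to 0.05 rad, both tabs out to within 1.5 mm of their rest so that the catches lie under the lip, and at rest (z of cap in the frame of port between 0.031 and 0.0382 m and horizontal distance between cap and port below 0.013 m and angle between cap's own z axis and vertical below 0.05 rad and value of joint each of tab_a, tab_b below 0.0015 m and linear speed of cap below 0.01 m/s); the robot touches nothing.
It fails at once if the cap is pressed on the inlet with more than 22 N (contact force between cap and port above 22 N).
It fails at once if the gripper or arm pushes on the inlet itself with more than 22 N (contact force between the arm and port above 22 N).
It fails at once if a bystander is moved by more than 20 mm (distance of any of bowl, jar, offcut from where it was at the start of the episode above 0.02 m).
It also fails if it takes over 72 s, if anything falls off the work surface, if the arm or the gripper's body presses on something with over 40 N, if the wrist force passes 120 N, or if a joint passes its speed limit or range.

## Robot

A 6-joint arm with a two-finger parallel gripper is mounted at the origin on the work surface. World frame = base frame: x ahead of the robot, y to its left, z up, the work surface at z = 0. Lengths are in mm, angles in rad, forces in N, time in s.
With the tool pointing down it reaches from about 350 to 975 mm from the base axis. Payload 7.1 kg.
Tool frame: the origin (TCP) lies midway between the tips of the shut fingers; the grasp point (between the pads) lies 19 mm behind it (ctrl.grip_depth is the distance from the TCP to the grasp point, in mm); z points along the fingers, y is the line along which they close (so a half turn about z gives the same grasp; the last joint's range is limited). The gripper opens to 88 mm and grips with 3 to 60 N. Pads are 20 mm wide; open, the fingers measure 115 mm over their backs; the gripper's body (75 mm by 178 mm) begins 61 mm behind the grasp point.
Start: joints at [1.256, 0.423, 1.63, -0, 1.089, -0.019], TCP at [182.159, 597.849, 222.675] pointing down, gripper open.
Joint ranges: [-3, 3], [-0.9, 2.11], [0.09, 2.58], [-1.31, 4.45], [0.11, 2.69], [-2.54, 2.54]. Speed limits (rad/s): [2.39, 2.39, 3.01, 3.14, 3.14, 3.14].

## Interface

Orientations are given as a rotation vector (axis times angle).
In Python, from workcell import ctrl, cams gives the robot as it stands.
- The arm moves only by the tool move_arm, never from a script. Its argument "steps" is a list of rows, each a list of 3 entries, a list of its own where there are three numbers: the shift along the tool's x, y, z in units of 25 mm (1.0 is 25 mm), then the turn about the tool's z in units of 5 degrees (1.0 is 5 degrees), then the closure, from 0 (fully open) to 1 (shut). A call has 1 to 20 rows; each row shifts and turns the commanded pose from where the row before left it, along the tool's axes as they then stand; what a row does not reach is not made up. A row lasts 1/12 s, in which the tool goes at most 41.7 mm and 7.16 degrees, less where a joint would pass 70% of its speed; a pose out of reach is approached as far as the arm can. A call is refused whole if a number of a shift passes 1 or a number of a turn 1, either way. A call with a gripper value outside its range is refused whole. The fingers move at their own pace and stop on an object; the grip force is fixed at half the most. Time passes only in rows, so rows that do not move let the fingers close. It gives the time, the measured TCP pose, the force, the opening and the grip force at its end, in the units of the state.
- ctrl.get_obs(): the state, without advancing time (a new reading comes with each control period).
- cams.get_image(name): name is "side" or "top" or "wrist"; returns a dict with "image" (384x512x3 uint8, red, green, blue), "camera_matrix" (3x3 intrinsics, pixels), "xyz" and "rotation" of the camera in the world; the wrist camera has in their place "mount" (4x4, takes a point from camera to tool coordinates, whose origin is the TCP and whose axes are the flange's). Camera axes: x right, y down, z forward; pixel columns grow to the right and rows downward; lengths in mm; the calibration is good to about 2 mm. A picture is of the moment at which its call begins: read the wrist's pose just before it. There is no depth.
- ctrl.close_job(): hands the job in; it is judged then, once.
Trained networks look in the newest picture that a camera, given by its name, has taken for a name from the list of things; names that differ only in an ending like _2 or _b are one class to them, and where a whole thing is asked for, a point or a joint stands for the part that bears it (a point fixed in the world has none). Each returns a list of dicts, best first, with "p" (0 to 1); they miss things now and then, are a little off and sometimes report something else, mostly with a low value. They report only what shows in the picture. A call takes as long as a camera call. They do not tell look-alikes from the thing itself.
- cams.boxes_of(camera, thing): "rect" ([centre column, centre row, width, height] in pixels, round what is visible of it).
- cams.cut_out(camera, thing): "pixels" (384x512 bool, what is visible of it) and "rect" ([centre column, centre row, width, height] in pixels, round what is visible of it).
The state is a dict: "t": time; "qpos": joint angles; "qvel": joint speeds; "joint_torque": joint torques, N m; "ee_pos": TCP position; "orientation": TCP orientation; "ft_force": force on the tool from outside, world axes, zero at the start; "moment": the same for the moment, N m; "width": finger opening in mm; "grasp_force": force on a finger pad.
Only numpy, scipy, OpenCV 4.12 (cv2) and the standard library are available. Lean on these libraries where they do the work, as an engineer would, in place of code of your own. Each camera call takes 0.05 s, during which the arm holds its last target. There are 200 camera calls.

## Working session

There is one attempt and no reset: what is moved stays moved. The work goes in short steps, Python scripts to look and compute and a tool call to move; the robot and the scene stay as the last step left them, time stands still between calls to the robot, and variables do not carry over. Pictures are saved under pics/ and viewed, at most 10 in all, crops included, and the job is handed in when it is done.

Besides the shell and the picture viewer there is one more tool, called after "Emit:" in YAML: its name, and indented under it one key for each argument. move_arm: Moves the arm, as the interface text tells. Its arguments: {"type":"object","properties":{"steps":{"type":"array"}},"required":["steps"]}

```bash
mkdir -p pics; cat > h.py <<'E'
import numpy as np, cv2
from scipy.spatial.transform import Rotation as R
from workcell import ctrl, cams
def cam(name):
    o=ctrl.get_obs(); d=cams.get_image(name); K=np.array(d["camera_matrix"])
    if name=="wrist":
        T=np.eye(4);T[:3,:3]=R.from_rotvec(o["orientation"]).as_matrix();T[:3,3]=o["ee_pos"]
        T=T@np.array(d["mount"]); Rm,p=T[:3,:3],T[:3,3]
    else: Rm,p=np.array(d["rotation"]),np.array(d["xyz"])
    return d["image"],K,Rm,p
def ray(c,uv):
    _,K,Rm,p=c; v=Rm@np.linalg.solve(K,[uv[0],uv[1],1.]); return p,v/np.linalg.norm(v)
def atz(c,uv,z):
    p,v=ray(c,uv); return p+v*(z-p[2])/v[2]
def tri(rs):
    A=0;b=0
    for p,v in rs:
        M=np.eye(3)-np.outer(v,v);A=A+M;b=b+M@p
    x=np.linalg.solve(A,b); return x,[np.linalg.norm((np.eye(3)-np.outer(v,v))@(x-p)) for p,v in rs]
def proj(c,X):
    _,K,Rm,p=c; q=K@(Rm.T@(np.asarray(X,float)-p)); return q[:2]/q[2]
def save(n,im): cv2.imwrite("pics/"+n,cv2.cvtColor(im,cv2.COLOR_RGB2BGR))
E
python3 - <<'E'
from h import *
ims=[]
for n in ["top","side"]:
    c=cam(n); ims.append(c[0]); print(n,c[3].round(),c[2].round(2).tolist(),c[1][0,0])
    for t in ["cap","port","tab_a","bowl","jar","offcut"]:
        for b in cams.boxes_of(n,t):
            if b["p"]>.2: print(n,t,round(b["p"],2),np.round(b["rect"]).tolist(), atz(c,b["rect"][:2],20).round()[:2])
save("a.png",cv2.resize(np.vstack(ims),(400*1,600)))
save("top.png",cv2.resize(ims[0],(800,600)));save("side.png",cv2.resize(ims[1],(800,600)))
print(ctrl.get_obs())
E
```

```text
top [ 487.   -5. 1182.] [-2.18, 2.16, -0.13] 404.89341314535886Traceback (most recent call last):
  File "<stdin>", line 7, in <module>
  File "h.py", line 14, in atz
    p,v=ray(c,uv); return p+v*(z-p[2])/v[2]
                                       ~^^^
IndexError: invalid index to scalar variable.
```

The camera rotation is a rotation vector.

```bash
sed -i 's/Rm,p=np.array(d\["rotation"\])/Rm,p=R.from_rotvec(d["rotation"]).as_matrix()/' h.py
python3 - <<'E'
from h import *
for n in ["top","side"]:
    c=cam(n); print(n,c[3].round(),c[2].round(2).tolist(),c[1][0,0])
    for t in ["cap","port","tab_a","bowl","jar","offcut"]:
        for b in cams.boxes_of(n,t):
            if b["p"]>.2: print(n,t,round(b["p"],2),np.round(b["rect"]).tolist(), atz(c,b["rect"][:2],20).round()[:2])
    save(n+".png",cv2.resize(c[0],(800,600)))
print(ctrl.get_obs())
E
```

```text
top [ 487.   -5. 1182.] [[0.01, -0.99, 0.11], [-1.0, -0.01, -0.01], [0.01, -0.11, -0.99]] 404.89341314535886
top cap 0.95 [217.0, 226.0, 34.0, 31.0] [505.  92.]
top cap 0.84 [171.0, 228.0, 29.0, 24.0] [498. 223.]
top cap 0.75 [175.0, 192.0, 20.0, 23.0] [600. 214.]
top cap 0.41 [120.0, 190.0, 21.0, 14.0] [605. 375.]
top port 0.69 [311.0, 218.0, 65.0, 67.0] [ 530. -176.]
top bowl 0.9 [239.0, 144.0, 41.0, 31.0] [744.  33.]
top jar 0.67 [119.0, 190.0, 18.0, 14.0] [606. 375.]
top offcut 0.97 [387.0, 191.0, 26.0, 39.0] [ 608. -397.]
side [ 298. -773.  854.] [[0.94, -0.22, 0.26], [-0.35, -0.64, 0.68], [0.02, -0.73, -0.68]] 420.6332578308641
side cap 0.82 [203.0, 167.0, 24.0, 18.0] [497. 224.]
side cap 0.81 [219.0, 194.0, 34.0, 35.0] [510.  90.]
side cap 0.69 [236.0, 162.0, 17.0, 12.0] [601. 215.]
side port 0.57 [261.0, 271.0, 86.0, 68.0] [ 531. -203.]
side tab_a 0.51 [227.0, 187.0, 6.0, 12.0] [541. 112.]
side tab_a 0.45 [201.0, 161.0, 4.0, 7.0] [501. 255.]
side bowl 0.95 [304.0, 186.0, 38.0, 30.0] [758.  44.]
side jar 0.67 [223.0, 134.0, 15.0, 17.0] [608. 375.]
side offcut 0.94 [328.0, 331.0, 58.0, 49.0] [ 610. -398.]
{'t': 0.8, 'qpos': array([ 1.25599884e+00,  4.23074412e-01,  1.62988573e+00, -4.57094259e-06,
        1.08853040e+00, -1.90279072e-02]), 'qvel': array([ 0.00059114, -0.00055641, -0.00203694,  0.00088339, -0.00059299,
       -0.00114213]), 'joint_torque': array([-1.01606674e-03, -5.44497406e+01, -2.74044156e+01,  6.42308104e-02,
        1.65222713e-02,  3.03223499e-05]), 'ee_pos': array([182.17086911, 597.87879465, 222.69666889]), 'orientation': array([4.62895804e-01, 3.10728180e+00, 1.57106630e-04]), 'ft_force': array([-0.22138942, -1.01470476,  0.31114808]), 'moment': array([0.02227732, 0.04898609, 0.0041225 ]), 'grasp_force': 0.0, 'width': 87.73360468511488}
```

View pics/top.png

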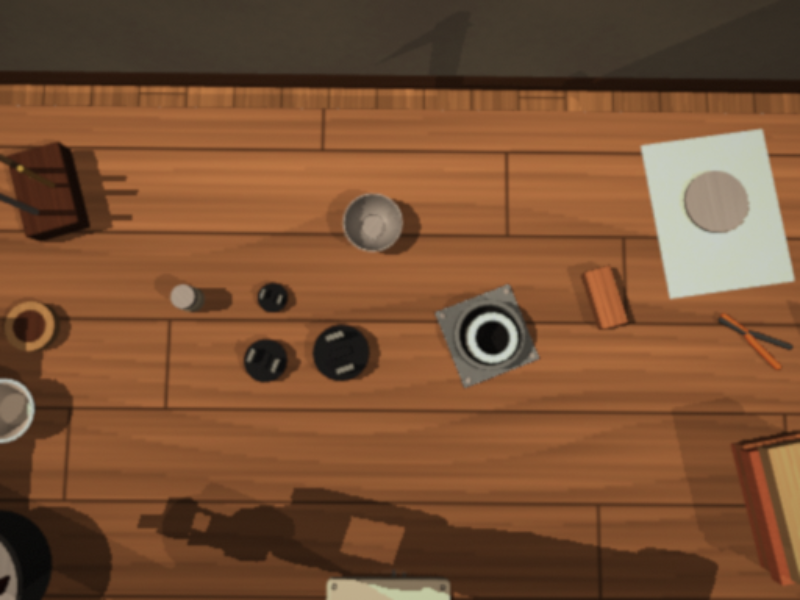

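View pics/side.png

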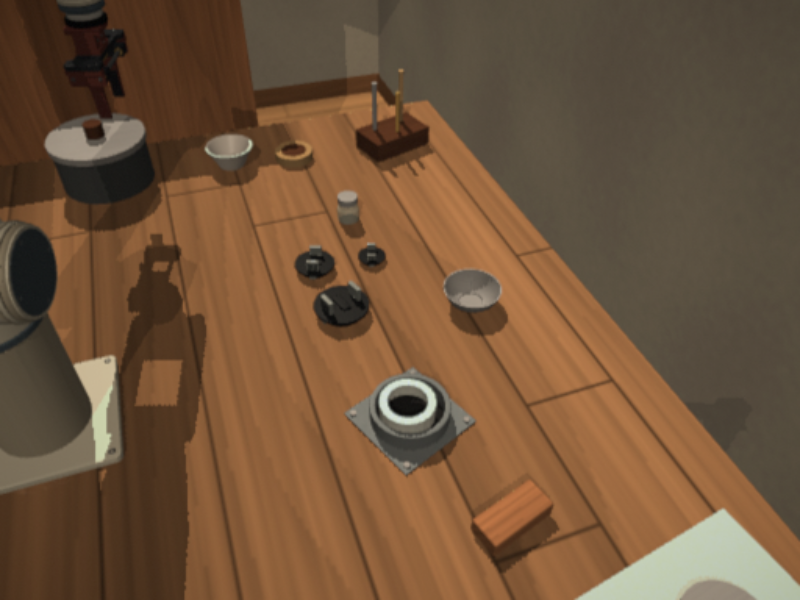

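Three cap-like things in the top view (800x600): (341,352) large, (265,360) middle, (272,297) small. The middle one, at about (498,223) mm, fits the 80 mm flange. I'll confirm it in the wrist view. The port is at (490,335), with the white collar ring showing inside the housing.

Emit:
move_arm:
  steps:
    - [[-0.95, -0.62, 0], 0, 0]
    - [[-0.95, -0.62, 0], 0, 0]
    - [[-0.95, -0.62, 0], 0, 0]
    - [[-0.95, -0.62, 0], 0, 0]
    - [[-0.95, -0.62, 0], 0, 0]
    - [[-0.95, -0.62, 0], 0, 0]
    - [[-0.95, -0.62, 0], 0, 0]
    - [[-0.95, -0.62, 0], 0, 0]
    - [[-0.95, -0.62, 0], 0, 0]
    - [[-0.95, -0.62, 0], 0, 0]
    - [[-0.95, -0.62, 0], 0, 0]
    - [[-0.95, -0.62, 0], 0, 0]
    - [[-0.95, -0.62, 0], 0, 0]
    - [[-0.95, -0.62, 0], 0, 0]
    - [[0, 0, 0], 0, 0]
    - [[0, 0, 0], 0, 0]

```text
t: 2.13
ee_pos: [437.6, 292.5, 222.7]
orientation: [-0.467, -3.107, -0.0]
ft_force: [-0.3, 0.4, -0.8]
width: 87.9
grasp_force: 0.0
```

```bash
python3 - <<'E'
from h import *
c=cam("wrist"); print(cams.get_image("wrist")["mount"],c[1][0,0],c[3],c[2].round(2).tolist())
o=ctrl.get_obs();print(o["ee_pos"],o["orientation"])
for t in ["cap","tab_a"]:
    for b in cams.boxes_of("wrist",t): print(t,round(b["p"],2),np.round(b["rect"]).tolist(), atz(c,b["rect"][:2],16).round()[:2])
save("w1.png",cv2.resize(c[0],(800,600)))
np.savez("w1.npz",*c)
E
```

```text
[[ 2.57064364e-05 -9.57085456e-01 -2.89805848e-01  7.91117719e+01]
 [ 9.99999598e-01  2.84457207e-04 -8.50719305e-04  1.11179392e+00]
 [ 8.96648436e-04 -2.89805710e-01  9.57085078e-01 -1.61978171e+02]
 [ 0.00000000e+00  0.00000000e+00  0.00000000e+00  1.00000000e+00]] 281.8832808386458 [362.35550362 316.80479284 384.71860374] [[0.29, 0.91, 0.28], [0.96, -0.28, -0.09], [-0.0, 0.29, -0.96]]
[436.6318042  293.654106   222.68429028] [-4.63379497e-01 -3.10696610e+00 -2.73268282e-04]
cap 0.91 [244.0, 280.0, 38.0, 23.0] [598. 230.]
cap 0.68 [222.0, 220.0, 61.0, 56.0] [496. 230.]
cap 0.66 [126.0, 251.0, 69.0, 61.0] [501.  81.]
tab_a 0.7 [115.0, 245.0, 32.0, 23.0] [488.  70.]
tab_a 0.5 [237.0, 223.0, 5.0, 16.0] [507. 250.]
tab_a 0.48 [200.0, 220.0, 9.0, 21.0] [487. 201.]
```

View pics/w1.png

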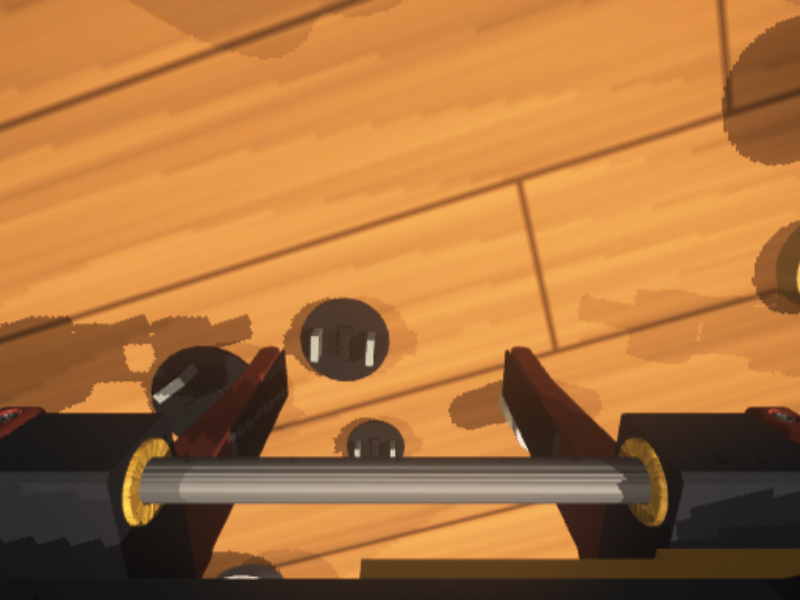

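The wrist view confirms it: the middle cap is at (345,340) with two grey tabs at (316,348) and (370,348), the large one at (200,390), the small one at (376,440). Now I'll move over the cap for a second view.

Emit:
move_arm:
  steps:
    - [[-1, -0.58, 0], 0, 0]
    - [[-1, -0.58, 0], 0, 0]
    - [[-1, -0.58, 0], 0, 0]
    - [[0, 0, 0], 0, 0]
    - [[0, 0, 0], 0, 0]
    - [[0, 0, 0], 0, 0]

```text
t: 2.83
ee_pos: [495.3, 230.6, 222.5]
orientation: [-0.462, -3.107, 0.0]
ft_force: [-0.3, -0.4, -0.4]
width: 88.0
grasp_force: 0.0
```

```bash
cat > m.py <<'E'
from h import *
c=cam("wrist"); z=np.load("w1.npz"); c1=[z[k] for k in z.files]
o=ctrl.get_obs();print(o["ee_pos"],o["orientation"])
def tabs(c,X0,name,s=4):
    # bright blobs within a window round the cap
    u=proj(c,[*X0,30]); x,y=np.round(u).astype(int); w=45
    im=c[0][y-w:y+w,x-w:x+w]; g=cv2.cvtColor(im,cv2.COLOR_RGB2HSV)
    save(name,cv2.resize(im,(540,540),interpolation=cv2.INTER_NEAREST))
    m=((g[...,1]<70)&(g[...,2]>95)).astype(np.uint8)
    n,_,st,ce=cv2.connectedComponentsWithStats(m)
    for i in range(1,n):
        if st[i,4]>15: print(name,st[i].tolist(),(ce[i]+[x-w,y-w]).round(1))
tabs(c1,[497,226],"c1.png");tabs(c,[497,226],"c2.png")
for t in ["cap","tab_a"]:
    for b in cams.boxes_of("wrist",t): print(t,round(b["p"],2),np.round(b["rect"],1).tolist(), atz(c,b["rect"][:2],16).round()[:2])
np.savez("w2.npz",*c)
E
python3 m.py
```

```text
[495.06323993 230.7918553  222.51184089] [-4.61152890e-01 -3.10684966e+00  1.19661865e-04]
c1.png [25, 31, 8, 21, 117] [201.9 222.1]
c1.png [61, 37, 6, 18, 88] [236.3 225.4]
c2.png [25, 31, 7, 20, 106] [231.6 169. ]
c2.png [62, 35, 7, 19, 106] [269.  171.9]
cap 0.91 [254.4, 168.3, 62.5, 61.4] [496. 234.]
cap 0.82 [156.4, 205.8, 80.4, 67.7] [507.  89.]
cap 0.59 [270.7, 241.9, 36.4, 30.7] [606. 225.]
tab_a 0.58 [269.5, 170.9, 3.7, 18.2] [505. 252.]
tab_a 0.56 [138.9, 195.9, 28.6, 20.9] [487.  71.]
tab_a 0.43 [177.3, 220.6, 4.2, 2.8] [536. 108.]
tab_a 0.42 [257.9, 243.6, 2.4, 18.4] [604. 207.]
tab_a 0.37 [280.8, 245.2, 4.9, 12.3] [616. 238.]
```

View pics/c2.png

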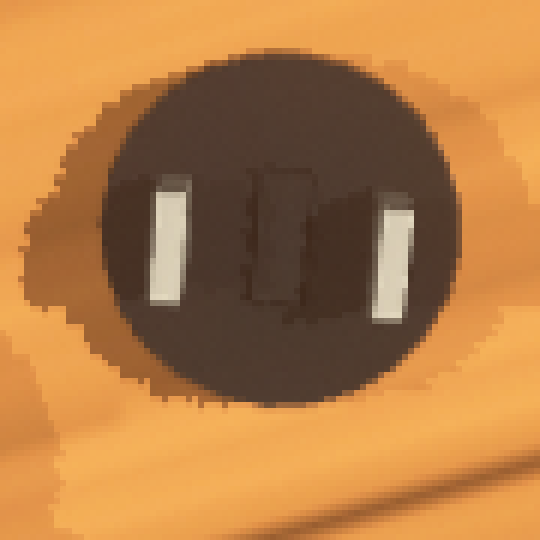

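The crop shows the middle cap (flange about 60 px, roughly 80 mm) with two light tab tops, about 47 mm apart as the text says. Triangulating now.

```bash
python3 - <<'E'
from h import *
L=lambda f:[np.load(f)[k] for k in np.load(f).files]
c1,c2=L("w1.npz"),L("w2.npz")
A=tri([ray(c1,(201.9,222.1)),ray(c2,(231.6,169))]);B=tri([ray(c1,(236.3,225.4)),ray(c2,(269,171.9))])
print("tri",A,B)
a,b=atz(c2,(231.6,168.5),39),atz(c2,(269,171.5),39)
o=ctrl.get_obs();M=R.from_rotvec(o["orientation"]).as_matrix()
print(a,b,(a+b)/2,np.linalg.norm(a-b)); d=M.T@(b-a); print("tool frame dir",d,"yaw deg",np.degrees(np.arctan2(-d[0],d[1])))
print("shift tool",M.T@((a+b)/2-o["ee_pos"]))
# caps circle centre
h=[cams.boxes_of("wrist","cap")[0]["rect"]];print(atz(c2,h[0][:2],17))
for n,uv in [("top",(171,228)),("side",(203,167))]:
    c=cam(n);print(n,proj(c,(a+b)/2-[0,0,22]),uv)
E
```

```text
tri (array([485.42464799, 206.8104708 ,  31.02104297]), [np.float64(0.23246495006178464), np.float64(0.23246495006180234)]) (array([501.10156508, 251.4095733 ,  38.15174074]), [np.float64(0.051904386660266276), np.float64(0.05190438666019704)])
[483.17530491 207.93601799  39.        ] [500.44931826 251.59316869  39.        ] [491.81231159 229.76459334  39.        ] 46.950381723661245
tool frame dir [-3.87366431e+00  4.67903094e+01 -4.34071702e-03] yaw deg 4.7325960977744055
shift tool [  2.82997069  -2.00372671 183.64065063]
[495.74978843 234.02925519  17.        ]
top [168.92027329 230.0299836 ] (171, 228)
side [200.64760979 167.33647501] (203, 167)
```

Height (~35–39 mm) and spacing agree with the description, and the flange's centre in the crop agrees with the tab midpoint at (492,230). I'll turn about 4.7°, shift, and descend.

Emit:
move_arm:
  steps:
    - [[0.11, -0.08, 1], 0.95, 0]
    - [[0, 0, 1], 0, 0]
    - [[0, 0, 1], 0, 0]
    - [[0, 0, 1], 0, 0]
    - [[0, 0, 1], 0, 0]
    - [[0, 0, 1], 0, 0]
    - [[0, 0, 0.6], 0, 0]
    - [[0, 0, 0.6], 0, 0]
    - [[0, 0, 0.5], 0, 0]
    - [[0, 0, 0.32], 0, 0]
    - [[0, 0, 0], 0, 0]
    - [[0, 0, 0], 0, 0]
    - [[0, 0, 0], 0, 0]

```text
t: 4.22
ee_pos: [493.4, 229.1, 22.9]
orientation: [0.591, 3.084, 0.001]
ft_force: [0.3, 0.4, 0.5]
width: 87.7
grasp_force: 0.0
```

```bash
python3 - <<'E'
from h import *
c=cam("side"); u=proj(c,[492,230,25]).astype(int)
im=c[0][u[1]-60:u[1]+40,u[0]-50:u[0]+50]; w=cam("wrist")[0]
save("g.png",np.hstack([cv2.resize(im,(400,400)),cv2.resize(w[100:300,150:350],(400,400))]))
E
```

```text
(no output)
```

View pics/g.png

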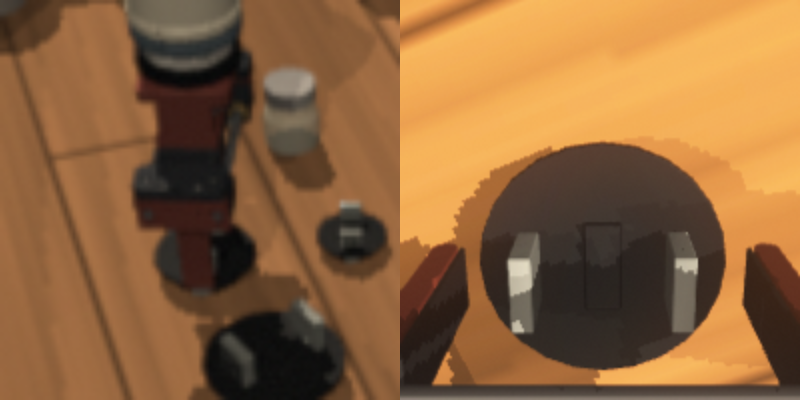

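The picture shows both tabs standing between the open fingers, parallel to them. Pinch.

Emit:
move_arm:
  steps:
    - [[0.05, 0, 0], 0, 0.3]
    - [[0, 0, 0], 0, 0.5]
    - [[0, 0, 0], 0, 0.8]
    - [[0, 0, 0], 0, 1]
    - [[0, 0, 0], 0, 1]
    - [[0, 0, 0], 0, 1]
    - [[0, 0, 0], 0, 1]
    - [[0, 0, 0], 0, 1]
    - [[0, 0, 0], 0, 1]
    - [[0, 0, 0], 0, 1]
    - [[0, 0, 0], 0, 1]
    - [[0, 0, 0], 0, 1]

```text
t: 5.32
ee_pos: [491.7, 229.2, 22.6]
orientation: [0.591, 3.085, 0.0]
ft_force: [-2.3, 0.0, 6.2]
width: 40.5
grasp_force: 30.0
```

Pinched to the stops (30 N). I'll lift and carry the cap past the port, so the wrist camera sees the collar.

Emit:
move_arm:
  steps:
    - [[0, 0, -0.4], 0, 1]
    - [[0, 0, -0.8], 0, 1]
    - [[0, 0, -1], 0, 1]
    - [[0, 0, -1], 0, 1]
    - [[0, 0, -1], 0, 1]
    - [[0, 0, -1], 0, 1]
    - [[0, 0, -1], 0, 1]
    - [[0, 0, -0.8], 0, 1]

```text
t: 5.98
ee_pos: [491.8, 229.3, 199.5]
orientation: [0.591, 3.084, 0.001]
ft_force: [0.8, -0.9, -1.4]
width: 40.6
grasp_force: 30.0
```

Emit:
move_arm:
  steps:
    - [[-0.77, -1, 0], 0, 1]
    - [[-0.77, -1, 0], 0, 1]
    - [[-0.77, -1, 0], 0, 1]
    - [[-0.77, -1, 0], 0, 1]
    - [[-0.77, -1, 0], 0, 1]
    - [[-0.77, -1, 0], 0, 1]
    - [[-0.77, -1, 0], 0, 1]
    - [[-0.77, -1, 0], 0, 1]
    - [[-0.77, -1, 0], 0, 1]
    - [[-0.77, -1, 0], 0, 1]
    - [[-0.77, -1, 0], 0, 1]
    - [[-0.77, -1, 0], 0, 1]
    - [[-0.77, -1, 0], 0, 1]
    - [[0, 0, 0], 0, 1]
    - [[0, 0, 0], 0, 1]
    - [[0, 0, 0], 0, 1]

```text
t: 7.32
ee_pos: [603.3, -164.9, 197.0]
orientation: [-0.592, -3.084, -0.001]
ft_force: [-0.2, -0.4, -0.8]
width: 40.7
grasp_force: 30.0
```

```bash
python3 - <<'E'
from h import *
c=cam("wrist");o=ctrl.get_obs();print(o["ee_pos"],o["width"],o["grasp_force"])
for b in cams.boxes_of("wrist","port"): print(round(b["p"],2),np.round(b["rect"],1).tolist(), atz(c,b["rect"][:2],30).round())
for b in cams.boxes_of("wrist","cap"): print("cap",round(b["p"],2),np.round(b["rect"],1).tolist())
np.savez("w3.npz",*c); save("w3.png",cv2.resize(c[0],(800,600)))
E
```

```text
[ 603.37198463 -164.34682399  197.08618458] 40.35341859350733 29.986576437950134
0.7 [225.5, 113.1, 166.3, 154.7] [ 525. -165.   30.]
cap 0.88 [445.6, 28.0, 104.4, 53.8]
cap 0.66 [253.5, 232.3, 123.7, 115.8]
```

View pics/w3.png

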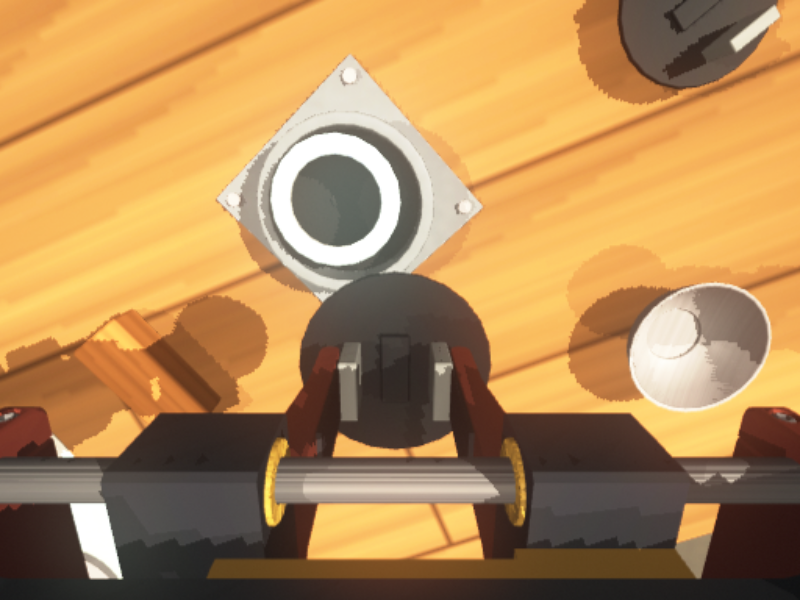

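The white collar ring is at (335,200) inside the port, and the cap is held straight at (395,360). I'll fit the ring, then take a second view from another place.

```bash
cat > ring.py <<'E'
from h import *
def ring(c,guess,w=70,thr=225):
    u=proj(c,guess); g=c[0].min(2); m=(g>thr).astype(np.uint8)
    yy,xx=np.mgrid[:384,:512]; m[(abs(xx-u[0])>w)|(abs(yy-u[1])>w)]=0
    m=cv2.morphologyEx(m,cv2.MORPH_OPEN,np.ones((2,2)))
    cs,h=cv2.findContours(m,cv2.RETR_CCOMP,cv2.CHAIN_APPROX_NONE)
    i=max(range(len(cs)),key=lambda k:cv2.contourArea(cs[k])*(h[0][k][3]<0))
    j=[k for k in range(len(cs)) if h[0][k][3]==i]; j=max(j,key=lambda k:cv2.contourArea(cs[k])) if j else None
    return cv2.fitEllipse(cs[i]), (cv2.fitEllipse(cs[j]) if j is not None else None)
E
python3 - <<'E'
from ring import *
z=np.load("w3.npz");c=[z[k] for k in z.files]
o,i=ring(c,[525,-170,50]);print(o,i)
for e in (o,i): print(atz(c,e[0],50),"diam",e[1][0]*np.linalg.norm(atz(c,e[0],50)-c[3])/c[1][0,0])
# held cap flange
b=[proj(c,np.array(ctrl.get_obs()["ee_pos"])+[0,0,dz]) for dz in (-4,-5)];print("flange pred",b)
try:
    c=cam("top");o,i=ring(c,[530,-170,50],25,190);print("top",o,i,atz(c,o[0],50))
    c=cam("side");o,i=ring(c,[530,-170,50],25,190);print("side",o,i,atz(c,o[0],50))
except Exception as e: print(e)
E
```

```text
((215.35971069335938, 127.9457778930664), (80.71887969970703, 84.43394470214844), 151.75218200683594) ((215.55764770507812, 128.63523864746094), (58.37167739868164, 61.36297607421875), 147.56494140625)
[ 535.79443906 -179.72925198   50.        ] diam 89.46858326248645
[ 536.53485153 -179.82530613   50.        ] diam 64.70474445089664
flange pred [array([252.28565604, 234.77559578]), array([252.28737615, 234.10394472])]
OpenCV(4.12.0) /io/opencv/modules/imgproc/src/shapedescr.cpp:361: error: (-201:Incorrect size of input array) There should be at least 5 points to fit the ellipse in function 'fitEllipseNoDirect'
```

Emit:
move_arm:
  steps:
    - [[0, -0.9, 0], 0, 1]
    - [[0, -0.9, 0], 0, 1]
    - [[0, -0.9, 0], 0, 1]
    - [[0, 0, 0], 0, 1]
    - [[0, 0, 0], 0, 1]
    - [[0, 0, 0], 0, 1]

```text
t: 8.02
ee_pos: [579.2, -227.1, 197.3]
orientation: [0.591, 3.085, 0.001]
ft_force: [-0.1, 0.6, -1.2]
width: 41.1
grasp_force: 30.0
```

```bash
python3 - <<'E'
from ring import *
z=np.load("w3.npz");c1=[z[k] for k in z.files]
c=cam("wrist");np.savez("w4.npz",*c)
a=ring(c1,[525,-170,50]);b=ring(c,[525,-170,50]);print(b,ctrl.get_obs()["ee_pos"])
for k in (0,1):
    if b[k] is not None: print(tri([ray(c1,a[k][0]),ray(c,b[k][0])]),atz(c1,a[k][0],50),atz(c,b[k][0],50))
# flange fit of held cap: dark pixels
for cc in (c,):
    g=cc[0].max(2); 
    save("w4.png",cv2.resize(cc[0],(800,600)))
E
```

```text
(((277.6884460449219, 127.129638671875), (81.05130004882812, 84.0528793334961), 22.124706268310547), ((277.64263916015625, 127.88386535644531), (59.093536376953125, 60.92460632324219), 26.512643814086914)) [ 579.34885822 -226.89351068  197.2438506 ]
(array([ 535.77810373, -179.68502353,   50.27101002]), [np.float64(0.012410438445895485), np.float64(0.012410438445778924)]) [ 535.79443906 -179.72925198   50.        ] [ 535.79256367 -179.66554804   50.        ]
(array([ 536.56816465, -179.93782889,   49.28365461]), [np.float64(0.020367292765944817), np.float64(0.020367292765692144)]) [ 536.53485153 -179.82530613   50.        ] [ 536.51662156 -179.98412789   50.        ]
```

Both ring fits agree: collar centre (536,-180), height 50, diameter 89/64.5. Next I'll measure the held cap's flange in the same camera so calibration bias cancels.

```bash
cat > fl.py <<'E'
from ring import *
from scipy.optimize import least_squares
from scipy.ndimage import map_coordinates
def flange(c,tcp,ax,dz=-6.6,half=1.9):
    # ax: tool x in world xy; search edge radially on the arc facing the camera
    g=c[0].max(2).astype(float); ctr=np.array(tcp[:2],float)
    for it in range(3):
        P=[]
        for th in np.linspace(-half,half,61):
            a=np.arctan2(ax[1],ax[0])+th; d=np.array([np.cos(a),np.sin(a)])
            r=np.arange(32,50,.4); uv=np.array([proj(c,[*(ctr+d*q),tcp[2]+dz]) for q in r])
            s=map_coordinates(g,[uv[:,1],uv[:,0]],order=1); k=np.argmax(s[3:]-s[:-3])
            if (s[3:]-s[:-3])[k]>30: P.append(ctr+d*(r[k]+.6))
        P=np.array(P)
        f=least_squares(lambda q:np.linalg.norm(P-q[:2],axis=1)-q[2],[*ctr,40],loss="soft_l1"); ctr=f.x[:2]
    return f.x,len(P),np.sqrt(np.mean(f.fun**2))
E
python3 - <<'E'
from fl import *
for n,tcp in (("w3.npz",[603.37,-164.35,197.09]),("w4.npz",[579.35,-226.89,197.24])):
    z=np.load(n);c=[z[k] for k in z.files]
    for half in (1.6,2.1):
        f=flange(c,tcp,[-.929,.369],half=half);d=f[0][:2]-tcp[:2]
        print(f,"offset tool",d@[-.929,.369],d@[.369,.929])
E
```

```text
(array([ 603.10485901, -163.84504481,   39.49442985]), 61, np.float64(2.655900068090883)) offset tool 0.432644438744784 0.3712663435203687
(array([ 603.8874415 , -164.15179708,   40.05676454]), 58, np.float64(2.980005888960109)) offset tool -0.4075662732744316 0.3750664288403295
(array([ 579.10258617, -225.85941839,   39.54272838]), 61, np.float64(2.1473891748995415)) offset tool 0.6101320631175963 0.8661146071872122
(array([ 579.76435129, -226.21856147,   40.03828942]), 58, np.float64(2.7848379102101344)) offset tool -0.1371715345616203 0.7766620245422192
```

Emit:
move_arm:
  steps:
    - [[0.77, 0.365, 0], 0, 1]
    - [[0.77, 0.365, 0], 0, 1]
    - [[0.76, 0.366, 0], 0, 1]
    - [[0, 0, 0.8], 0, 1]
    - [[0, 0, 0.9], 0, 1]
    - [[0, 0, 0.9], 0, 1]
    - [[0, 0, 0.8], 0, 1]
    - [[0, 0, 0.6], 0, 1]
    - [[0, 0, 0.3], 0, 1]
    - [[0, 0, 0], 0, 1]
    - [[0, 0, 0], 0, 1]
    - [[0, 0, 0], 0, 1]
    - [[0, 0, 0], 0, 1]

```text
t: 9.15
ee_pos: [536.6, -181.4, 90.9]
orientation: [0.591, 3.083, -0.0]
ft_force: [0.3, -0.4, -0.7]
width: 40.3
grasp_force: 30.0
```

```bash
python3 - <<'E'
from fl import *
for k in range(1):
    c=cam("wrist");o=ctrl.get_obs();print(o["ee_pos"],o["ft_force"],o["orientation"])
    f=flange(c,o["ee_pos"],[-.929,.369],half=1.6);print(f)
    save("w5.png",cv2.resize(c[0],(800,600)))
E
```

```text
[ 536.52902177 -181.43015125   90.77226059] [-0.18162008  0.84983566 -0.58132759] [ 5.90738557e-01  3.08357944e+00 -4.98533349e-04]
(array([ 539.54451568, -180.47126902,   41.62775296]), 60, np.float64(1.8322405508587158))
```

View pics/w5.png

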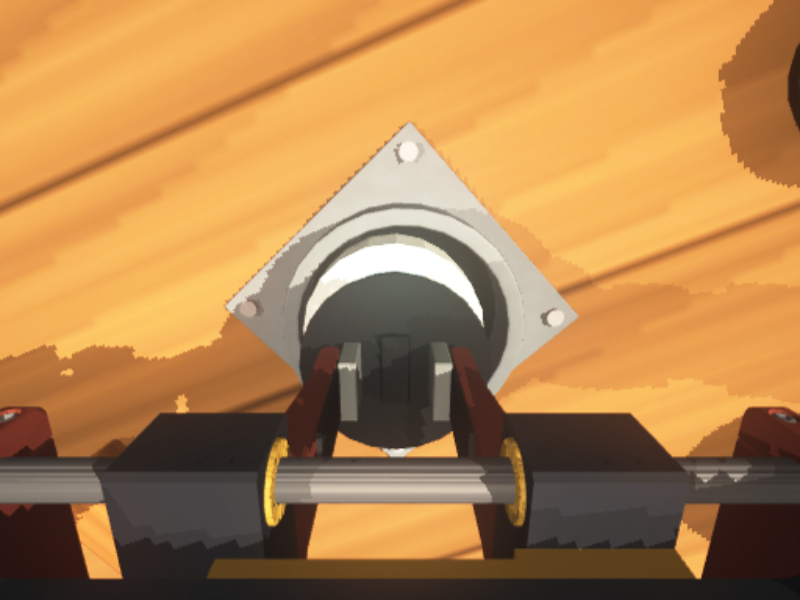

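The picture shows the cap concentric over the white collar ring (ring arc at (395,260), equal left and right). Trim the 1 mm error and descend gently.

Emit:
move_arm:
  steps:
    - [[0.04, 0.036, 0.2], 0, 1]
    - [[0, 0, 0.2], 0, 1]
    - [[0, 0, 0.12], 0, 1]
    - [[0, 0, 0.08], 0, 1]
    - [[0, 0, 0.06], 0, 1]
    - [[0, 0, 0], 0, 1]
    - [[0, 0, 0], 0, 1]
    - [[0, 0, 0], 0, 1]

```text
t: 9.87
ee_pos: [535.3, -180.1, 73.2]
orientation: [0.591, 3.085, -0.0]
ft_force: [0.0, -0.2, -0.2]
width: 40.7
grasp_force: 30.0
```

Emit:
move_arm:
  steps:
    - [[0, 0, 0.04], 0, 1]
    - [[0, 0, 0.04], 0, 1]
    - [[0, 0, 0], 0, 1]
    - [[0, 0, 0], 0, 1]
    - [[0, 0, 0], 0, 1]

```text
t: 10.28
ee_pos: [535.2, -180.1, 71.2]
orientation: [0.591, 3.085, -0.0]
ft_force: [-0.1, 0.2, -0.4]
width: 40.8
grasp_force: 30.0
```

Emit:
move_arm:
  steps:
    - [[0, 0, 0.04], 0, 1]
    - [[0, 0, 0.04], 0, 1]
    - [[0, 0, 0.04], 0, 1]
    - [[0, 0, 0], 0, 1]
    - [[0, 0, 0], 0, 1]
    - [[0, 0, 0], 0, 1]

```text
t: 10.78
ee_pos: [535.2, -180.1, 68.2]
orientation: [-0.591, -3.085, 0.0]
ft_force: [0.3, -0.7, -1.2]
width: 40.6
grasp_force: 30.0
```

The foot is 4 mm below the rim without force, so the plug is in the bore. Continuing down.

Emit:
move_arm:
  steps:
    - [[0, 0, 0.05], 0, 1]
    - [[0, 0, 0.05], 0, 1]
    - [[0, 0, 0.05], 0, 1]
    - [[0, 0, 0.05], 0, 1]
    - [[0, 0, 0.05], 0, 1]
    - [[0, 0, 0], 0, 1]
    - [[0, 0, 0], 0, 1]
    - [[0, 0, 0], 0, 1]

```text
t: 11.45
ee_pos: [535.2, -180.0, 61.9]
orientation: [-0.591, -3.085, -0.0]
ft_force: [-0.2, 0.3, -1.1]
width: 40.5
grasp_force: 30.0
```

Emit:
move_arm:
  steps:
    - [[0, 0, 0.04], 0, 1]
    - [[0, 0, 0.04], 0, 1]
    - [[0, 0, 0.04], 0, 1]
    - [[0, 0, 0], 0, 1]
    - [[0, 0, 0], 0, 1]
    - [[0, 0, 0], 0, 1]

```text
t: 11.95
ee_pos: [535.2, -180.1, 58.9]
orientation: [-0.591, -3.085, 0.0]
ft_force: [0.0, -0.2, 0.1]
width: 40.6
grasp_force: 30.0
```

Emit:
move_arm:
  steps:
    - [[0, 0, 0.04], 0, 1]
    - [[0, 0, 0.04], 0, 1]
    - [[0, 0, 0], 0, 1]
    - [[0, 0, 0], 0, 1]
    - [[0, 0, 0], 0, 1]

```text
t: 12.37
ee_pos: [535.3, -180.1, 57.1]
orientation: [0.591, 3.085, -0.0]
ft_force: [-1.0, -0.6, 2.6]
width: 40.7
grasp_force: 30.0
```

The flange is on the rim (2.6 N, at the expected height). Open to let the catches spring out, then retreat upward.

Emit:
move_arm:
  steps:
    - [[0, 0, 0], 0, 0.45]
    - [[0, 0, 0], 0, 0.3]
    - [[0, 0, 0], 0, 0.15]
    - [[0, 0, 0], 0, 0]
    - [[0, 0, 0], 0, 0]
    - [[0, 0, 0], 0, 0]
    - [[0, 0, 0], 0, 0]
    - [[0, 0, 0], 0, 0]
    - [[0, 0, 0], 0, 0]

```text
t: 13.12
ee_pos: [535.1, -180.0, 56.9]
orientation: [-0.591, -3.085, -0.0]
ft_force: [-0.1, 0.3, -0.4]
width: 87.6
grasp_force: 0.0
```

Emit:
move_arm:
  steps:
    - [[0, 0, -0.2], 0, 0]
    - [[0, 0, -0.6], 0, 0]
    - [[0, 0, -1], 0, 0]
    - [[0, 0, -1], 0, 0]
    - [[0, 0, -1], 0, 0]
    - [[0, 0, -1], 0, 0]
    - [[-0.6, 0, -0.6], 0, 0]
    - [[0, 0, 0], 0, 0]
    - [[0, 0, 0], 0, 0]
    - [[0, 0, 0], 0, 0]

```text
t: 13.95
ee_pos: [547.9, -185.2, 190.8]
orientation: [-0.591, -3.083, -0.0]
ft_force: [1.0, 0.6, -0.0]
width: 88.0
grasp_force: 0.0
```

```bash
python3 - <<'E'
from h import *
c=cam("wrist");o=ctrl.get_obs();print(o["ee_pos"],o["width"])
s=cam("side");u=proj(s,[536,-180,50]).astype(int)
v=proj(c,[536,-180,50]).astype(int);y=max(v[1],75);x=v[0]
save("f.png",np.hstack([cv2.resize(c[0][y-75:y+75,x-75:x+75],(400,400)),cv2.resize(s[0][u[1]-40:u[1]+40,u[0]-40:u[0]+40],(400,400))]))
yy=c[0][y-60:y+60,x-60:x+60]; g=cv2.cvtColor(yy,cv2.COLOR_RGB2HSV)
E
```

```text
[ 547.59870008 -185.05231339  190.38520063] 87.62122280137493
```

View pics/f.png

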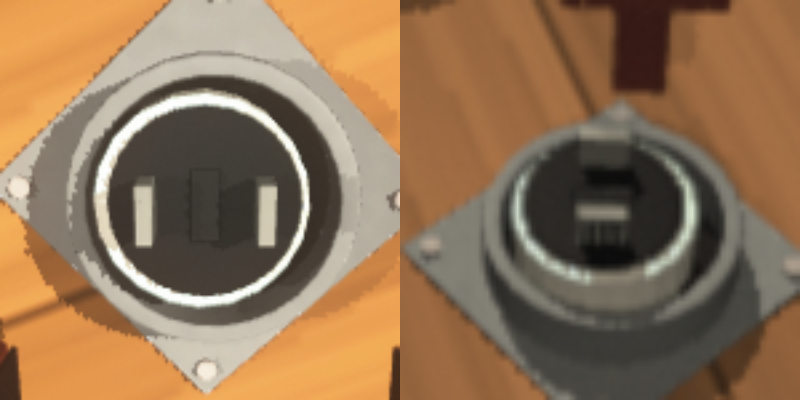

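The picture shows the flange level on the rim with an even white ring around it. The tab tops at (144,215) and (267,215) are at their full 47 mm spacing, and the robot is clear. Handing in.

```bash
python3 -c "
from workcell import ctrl; print(ctrl.close_job())"
```

```text
the job is handed in; nothing more can be done
None
```

The middle-sized cap is fitted in the inlet's collar: in the last picture the flange sits level on the rim and both tabs are out. The highest push I read was about 3 N, the arm is clear, and the job was handed in at about 14 s; no verdict was returned.

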